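# Swap the faulty supply module in an open amplifier

### The job

Replace the faulty power supply module, the low steel box in the middle of the open chassis: first clear both the heat sink and the capacitor bank beside it out onto the blue mat, standing upright; then lay the faulty module flat in the black tray and fit the spare module from the bench into the middle of the chassis in its place, flat and lying the same way. Only then stand the heat sink and the capacitor bank back exactly where each of them was, upright and square in the chassis. Leave the multimeter, the remote control and the tin alone.

Things in the scene. Friction and masses are not known exactly. Their poses are not given: they have to be found in the camera images.
- chassis: Open amplifier chassis, fixed: green circuit board in a sheet-steel tray, 160 mm (its x) by 260 mm (its y), walls 25 mm high, 2 mm thick. Origin: centre of its underside; the board's top is 4 mm above it. Three outlined places along y: at 0, +55 and -55 mm. Parts lie lengthwise along x, 11 mm apart: too close for fingers beside the low middle one.
- heat_sink: Heat sink, bright aluminium with upright fins, 90 mm long (its x), 46 mm wide (its y, outer fins flat), 80 mm tall, about 0.35 kg, loose. Starts in one of the two outer places of the chassis. Origin: centre of its underside; z up.
- capacitor_bank: Capacitor bank: black plastic block 90 mm long (its x), 46 mm wide (its y), 70 mm tall, with two round grey capacitor tops (36 mm diameter) rising to 82 mm, about 0.3 kg, loose. Starts in the other outer place of the chassis. Origin: centre of its underside; z up.
- old_supply: Faulty power supply module: closed flat steel box 95 mm long (its x), 42 mm wide (its y), 34 mm tall, with rows of small round vents and a black terminal strip on top, about 0.25 kg, loose. Starts in the middle place of the chassis. Origin: centre of its underside; z up.
- new_supply: Spare power supply module: same steel box, 95 mm long (its x), 42 mm wide (its y), 34 mm tall, but with long slot vents on top, about 0.25 kg, loose. Starts on the bare bench between robot and chassis, roughly crosswise. Either way round is fine when fitted. Origin: centre of its underside; z up.
- mat: Blue mat on the bench, fixed, 160 mm (its x) by 240 mm (its y), 3 mm thick: the side area for parts taken out. Lies to the left or to the right of the chassis. Origin: centre of its underside.
- tray: Black plastic tray for faulty parts, fixed, 160 mm (its x) by 130 mm (its y) outside, 14 mm high, walls 4 mm, inner floor 4 mm above its underside. Lies on the other side of the chassis from the mat. Origin: centre of its underside.
- multimeter: Yellow multimeter, 80 x 145 x 45 mm, loose bystander beside and behind the chassis; leave alone. Origin: centre of its underside.
- remote: Black remote control, 48 x 170 x 21 mm, loose bystander beside and behind the chassis; leave alone. Origin: centre of its underside.
- tin: Round metal screw tin with a dark lid, 66 mm diameter, 45 mm tall, loose bystander behind the chassis; leave alone. Origin: centre of its underside.
There are look-alikes about, which are no part of the job. What is shaped like the heat_sink but orange is not meant. What is shaped like the old_supply but purple is not meant.

How it is judged:
By the outcome, as a careful person would: the job done as asked, in the order asked, and still so for the second after the job is handed in, with the robot touching nothing.
It also fails if it takes over 134 s, if anything falls off the work surface, if the arm or the gripper's body presses on something with over 40 N, if the wrist force passes 120 N, or if a joint passes its speed limit or range.

### The arm

A 6-joint arm with a two-finger parallel gripper is mounted at the origin on the work surface. World frame = base frame: x ahead of the robot, y to its left, z up, the work surface at z = 0. Lengths are in m, angles in rad, forces in N, time in s.
With the tool pointing down it reaches from about 0.325 to 0.775 m from the base axis. Payload 5.5 kg.
Tool frame: the origin (TCP) lies at the very end of the fingers, on their centre line; the grasp point (between the pads) lies 19 mm behind it; z points along the fingers, y is the line along which they close (so a half turn about z gives the same grasp; the last joint's range is limited). The gripper opens to 85 mm and grips with 20 to 120 N. Pads are 22 mm wide; open, the fingers measure 114 mm over their backs; the gripper's body (76 mm by 85 mm) begins 54 mm behind the grasp point. The pads swing forward as they close: fully open they stand 13 mm farther back than shut.
Start: joints at [1.085, 0.091, 1.231, -0, 1.82, -0.057], TCP at [0.249, 0.546, 0.231] pointing down, gripper open.
Joint ranges: [-2.87, 2.87], [-0.86, 2.18], [0.17, 2.46], [-1.51, 4.65], [0.06, 2.69], [-2.65, 2.65]. Speed limits (rad/s): [2.57, 2.57, 3.01, 3.14, 3.14, 3.14].

### API

Orientations are given as a unit quaternion [x, y, z, w].
In Python, from plant import sense, grab_frame, calibration, close_job gives the robot as it stands.
- The arm moves only by the tool carry_out, never from a script. Its argument "series" is a list of rows, each a list of 2 entries, a list of its own where there are three numbers: the shift along the tool's x, y, z normalised to -1 to 1, where 1 is 300 mm, then the turn about the tool's z normalised to -1 to 1, where 1 is pi rad. A call has 1 to 12 rows; each row shifts and turns the commanded pose from where the row before left it, along the tool's axes as they then stand; what a row does not reach is not made up. A row lasts 1/12 s, in which the tool goes at most 41.7 mm and 7.16 degrees, less where a joint would pass 70% of its speed; a pose out of reach is approached as far as the arm can. A call with a number of a shift or a turn outside -1 to 1 is refused whole. A call with a gripper value outside its range is refused whole. "jaw" is the closure, from -1 (fully open) to 1 (shut), set as the call begins (left out, the last holds). The fingers move at their own pace and stop on an object; "grip_force" is the grip in N (left out, the last holds). Time passes only in rows, so rows that do not move let the fingers close. It gives the time, the measured TCP pose, the force, the opening and the grip force at its end, in the units of the state.
- sense(): the state, without advancing time (a new reading comes with each control period).
- grab_frame(name): name is "scene" or "top"; returns the picture (400x640x3 uint8, red, green, blue); there is no depth.
- calibration(name): a dict with "mtx" (3x3 intrinsics, pixels), "camera_from_world" (4x4, takes a point from world to camera coordinates). Camera axes: x right, y up, looking along -z (the intrinsics and any distortion apply to the point x, -y, -z); pixel columns grow to the right and rows downward; lengths in m; the calibration is good to about 2 mm. A picture is of the moment at which its call begins. calibration takes no time and is no camera call.
- close_job(): hands the job in; it is judged then, once.
The state is a dict: "clock": time; "joints": joint angles; "dq": joint speeds; "joint_torque": joint torques, N m; "tool_pos": TCP position; "tool_rot": TCP orientation; "wrist_force": force on the tool from outside, world axes, zero at the start; "ft_torque": the same for the moment, N m; "width": finger opening in m; "gripper_force": force on a finger pad.
Only numpy, scipy, OpenCV 4.12 (cv2) and the standard library are available. Lean on these libraries where they do the work, as an engineer would, in place of code of your own. Each camera call takes 0.05 s, during which the arm holds its last target. There are 200 camera calls.

## Working session

There is one attempt and no reset: what is moved stays moved. The work goes in short steps, Python scripts to look and compute and a tool call to move; the robot and the scene stay as the last step left them, time stands still between calls to the robot, and variables do not carry over. Pictures are saved under pics/ and viewed, at most 14 in all, crops included, and the job is handed in when it is done.

Besides the shell and the picture viewer there is one more tool, called as name(argument=value, ...) on one line, values as JSON. carry_out: Moves the arm, as the interface text tells. Its arguments: {"type":"object","properties":{"series":{"type":"array"},"jaw":{"type":"number"},"grip_force":{"type":"number"}},"required":["series"]}

```bash
ls; mkdir -p pics; python3 - <<'E'
from plant import *
import cv2,numpy as np
np.set_printoptions(precision=4,suppress=True)
print(sense())
for n in("scene","top"):
    f=grab_frame(n); cv2.imwrite(f"pics/{n}0.png",cv2.cvtColor(f,cv2.COLOR_RGB2BGR)); print(n,calibration(n))
E
```

```text
pics
{'clock': 0.0, 'joints': array([ 1.0853,  0.0919,  1.2319, -0.    ,  1.8198, -0.0567]), 'dq': array([-0.0021, -0.0009, -0.0004, -0.0004, -0.0004, -0.0002]), 'joint_torque': array([ -0.0002, -45.8746, -41.8012,  -0.0001,   0.0119,   0.    ]), 'tool_pos': array([0.2493, 0.5454, 0.2301]), 'tool_rot': array([ 0.2128,  0.9771, -0.0009, -0.0002]), 'wrist_force': array([ 0.6497,  0.2222, -0.3907]), 'ft_torque': array([-0.011 , -0.0584, -0.027 ]), 'gripper_force': 0.0, 'width': 0.08549885007344722}
scene {'mtx': array([[408.1161,   0.    , 318.3972],
       [  0.    , 408.1161, 198.4244],
       [  0.    ,   0.    ,   1.    ]]), 'camera_from_world': array([[ 0.326 ,  0.9453,  0.0127, -0.2167],
       [-0.5968,  0.1954,  0.7783,  0.3304],
       [ 0.7332, -0.2613,  0.6278, -1.3921],
       [ 0.    ,  0.    ,  0.    ,  1.    ]])}
top {'mtx': array([[394.7993,   0.    , 317.7484],
       [  0.    , 394.7993, 199.1612],
       [  0.    ,   0.    ,   1.    ]]), 'camera_from_world': array([[ 0.029 , -0.9996, -0.0023, -0.009 ],
       [ 0.9946,  0.0286,  0.0998, -0.6325],
       [-0.0997, -0.0052,  0.995 , -0.9996],
       [ 0.    ,  0.    ,  0.    ,  1.    ]])}
```

View pics/scene0.png

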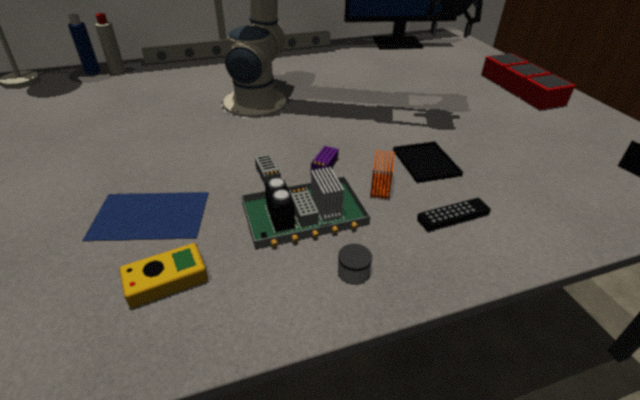

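View pics/top0.png

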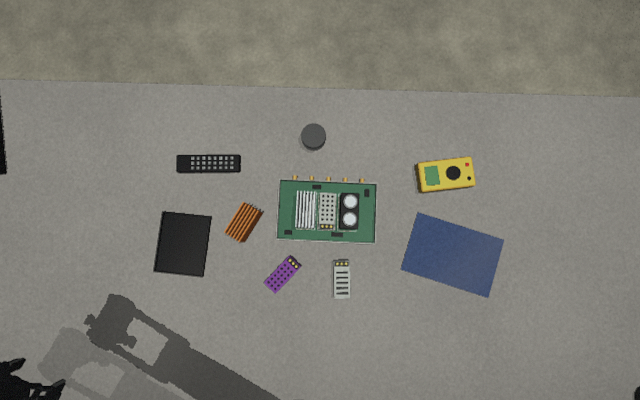

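The top view shows the chassis at (327,212) with the heat sink on its left (306,210), the old supply at (328,210) and the capacitor bank on the right (349,211). The spare is at (342,279), the mat at (452,255) and the tray at (183,243). The orange and purple look-alikes are at (244,222) and (283,274). I'll take enlarged crops for measuring.

```bash
python3 - <<'E'
import cv2,numpy as np
a=cv2.imread("pics/top0.png")[160:310,220:400]; b=cv2.imread("pics/scene0.png")[140:260,230:380]
cv2.imwrite("pics/topc.png",cv2.resize(a,None,fx=4,fy=4,interpolation=cv2.INTER_CUBIC))
cv2.imwrite("pics/scenec.png",cv2.resize(b,None,fx=5,fy=5,interpolation=cv2.INTER_CUBIC))
E
```

```text
(no output)
```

View pics/topc.png

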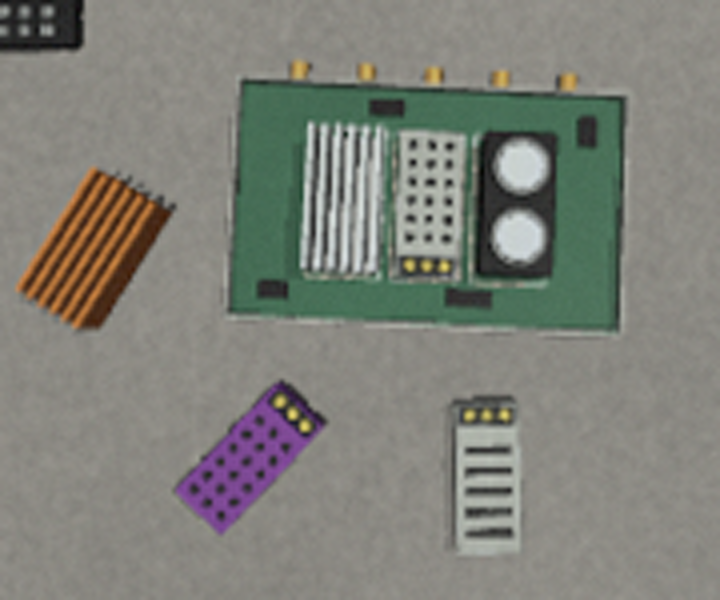

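View pics/scenec.png

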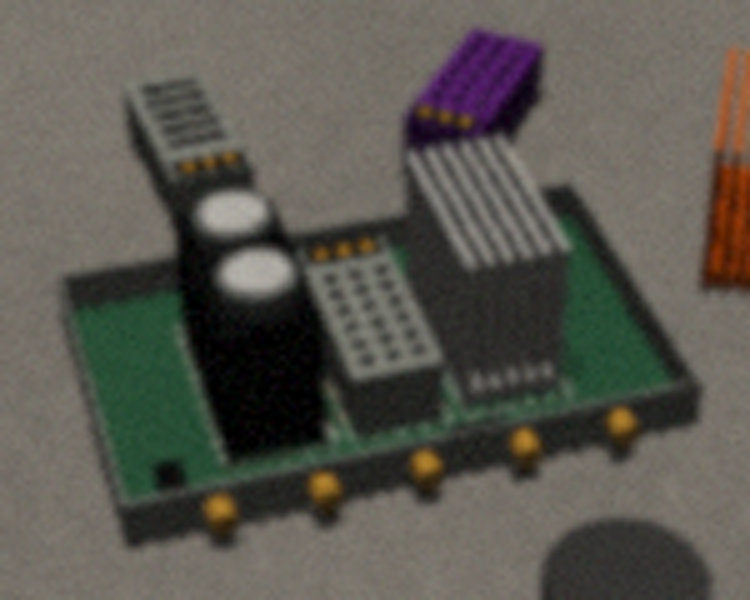

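The crops show the corners of every part, the wall tops and the two capacitor discs clearly. In the 4x top crop the discs are at about (522,165) and (518,237). Next I'll triangulate these picks and cross-check the heights.

```bash
cat > h.py <<'E'
from plant import *
import cv2,numpy as np
np.set_printoptions(precision=4,suppress=True)
def P(n):
    c=calibration(n); D=np.diag([1,-1,-1.]); return c["mtx"]@D@c["camera_from_world"][:3]
PT,PS=P("top"),P("scene")
def plane(M,uv,z):
    H=np.c_[M[:,:2],M[:,2]*z+M[:,3]]
    q=np.linalg.solve(H,np.c_[np.atleast_2d(uv),np.ones(len(np.atleast_2d(uv)))].T); return (q[:2]/q[2]).T
def tri(a,b):
    q=cv2.triangulatePoints(PT,PS,np.float64(a).T,np.float64(b).T); return (q[:3]/q[3]).T
def proj(M,X):
    q=M@np.r_[X,1]; return q[:2]/q[2]
def rect(p):  # TL,TR,BR,BL -> centre, angle of x axis, sizes
    tl,tr,br,bl=p; v=(tl+tr-bl-br)/2; w=(tl+bl-tr-br)/2
    return p.mean(0), np.degrees(np.arctan2(v[1],v[0])), np.degrees(np.arctan2(-w[0],w[1])), np.linalg.norm(v),np.linalg.norm(w)
ct=lambda p:(np.float64(p)+.5)/4-.5+[220,160]
cs=lambda p:(np.float64(p)+.5)/5-.5+[230,140]
E
python3 - <<'E'
from h import *
D={"heat":([(308,122),(385,124),(380,278),(301,274)],[(570,248),(472,268),(408,153),(503,137)],.084),
"old":([(396,132),(466,136),(460,280),(392,277)],[(440,360),(362,380),(308,248),(385,237)],.038),
"new":([(456,398),(516,398),(520,552),(458,553)],[(245,160),(180,175),(127,90),(193,78)],.034),
"chassis":([(242,80),(626,97),(619,332),(229,316)],[(700,388),(125,508),(65,282),(568,188)],.025)}
for k,(a,b,z) in D.items():
    a,b=ct(a),cs(b); T=tri(a,b)
    print(k,"tri z",T[:,2],"c",T.mean(0),"\n  top",rect(plane(PT,a,z)),"\n  scene c",rect(plane(PS,b,z)))
a=ct([(522,165),(518,237)]);b=cs([(258,272),(232,214)])
print("cap",tri(a,b),plane(PT,a,.086).mean(0),plane(PT,a,.086))
# blobs
f=cv2.imread("pics/top0.png");g=cv2.cvtColor(f,cv2.COLOR_BGR2HSV)
for k,m,z in(("mat",cv2.inRange(g,(105,90,60),(125,255,255)),.003),("tray",cv2.inRange(f[:,:230],(0,0,0),(60,60,60)),.014)):
    n,l,s,c=cv2.connectedComponentsWithStats(m)
    for i in range(1,n):
        if s[i,4]>1500:
            r=cv2.minAreaRect(np.argwhere(l==i)[:,::-1].astype(np.float32)); B=plane(PT,cv2.boxPoints(r),z); print(k,s[i],B.mean(0),B.ravel())
E
```

```text
heat tri z [0.0827 0.0834 0.0794 0.0787] c [0.6015 0.0399 0.0811] 
  top (array([0.601 , 0.0385]), np.float64(-0.40327684524005764), np.float64(-0.5493114734602343), np.float64(0.0948585624422353), np.float64(0.048255617937515774)) 
  scene c (array([0.6057, 0.0396]), np.float64(-0.8280588247776357), np.float64(-0.8320725328351936), np.float64(0.08857361203801083), np.float64(0.04532397884044051))
old tri z [0.0345 0.0341 0.0373 0.034 ] c [ 0.602 -0.014  0.035] 
  top (array([ 0.6015, -0.0149]), np.float64(-0.44640397595438314), np.float64(-1.2620672627324248), np.float64(0.09373158287105021), np.float64(0.04469383169538796)) 
  scene c (array([ 0.6059, -0.0141]), np.float64(-2.392702848554766), np.float64(-0.8515577302808565), np.float64(0.09442037893616426), np.float64(0.03647722249819513))
new tri z [0.037  0.0371 0.0266 0.025 ] c [ 0.4301 -0.0583  0.0314] 
  top (array([ 0.4309, -0.0573]), np.float64(2.4464643386715768), np.float64(2.1325940439029156), np.float64(0.09720436055116034), np.float64(0.03894731785882294)) 
  scene c (array([ 0.434 , -0.0598]), np.float64(5.45577748888757), np.float64(2.6284227702555287), np.float64(0.08200606578211785), np.float64(0.03444838650849074))
chassis tri z [0.0178 0.0187 0.0201 0.0194] c [ 0.6034 -0.015   0.019 ] 
  top (array([ 0.6028, -0.0154]), np.float64(-0.895685714960899), np.float64(-0.7963179323194977), np.float64(0.15476220976592747), np.float64(0.25375454045819457)) 
  scene c (array([ 0.6103, -0.0167]), np.float64(-0.9368179779281478), np.float64(-1.050120669584912), np.float64(0.15609978516328388), np.float64(0.25311557180111))
cap [[ 0.6253 -0.0709  0.0848]
 [ 0.5806 -0.0702  0.0835]] [ 0.6028 -0.0704] [[ 0.6251 -0.0711]
 [ 0.5806 -0.0696]]
mat [ 402  213   83   70 3368] [ 0.5075 -0.3252] [ 0.4577 -0.2126  0.608  -0.2584  0.5566 -0.4389  0.4079 -0.3908]
tray [ 154  211   58   66 3018] [0.5078 0.3618] [0.434  0.4327 0.5946 0.4231 0.5813 0.2899 0.4212 0.3015]
```

carry_out(series=[[[0,0,0],-0.033],[[0,0,0],-0.033],[[0,0,0],-0.033],[[0,0,0],-0.033],[[-0.06,-0.0835,0],0],[[-0.06,-0.0835,0],0],[[-0.06,-0.0835,0],0],[[-0.06,-0.0835,0],0],[[-0.06,-0.0835,0],0],[[-0.06,-0.0835,0],0],[[-0.06,-0.0835,0],0],[[-0.06,-0.0835,0],0]], jaw=-1, grip_force=50)

```text
clock: 1.1
tool_pos: [0.3911, 0.3419, 0.2308]
tool_rot: [0.007, 1.0, -0.0, -0.0]
wrist_force: [0.2, -0.5, -0.5]
width: 0.0858
gripper_force: 0.0
```

carry_out(series=[[[-0.06,-0.0835,0],0],[[-0.06,-0.0835,0],0],[[-0.06,-0.0835,0],0],[[-0.06,-0.0835,0],0],[[-0.06,-0.0835,0],0],[[-0.06,-0.0835,0],0],[[-0.06,-0.0835,0],0],[[-0.06,-0.0835,0],0],[[-0.06,-0.0835,0],0],[[-0.06,-0.0835,0],0],[[-0.06,-0.0835,0],0],[[0,0,0],0]])

```text
clock: 2.1
tool_pos: [0.5865, 0.0604, 0.2295]
tool_rot: [0.01, 1.0, -0.001, -0.001]
wrist_force: [0.6, 0.6, -0.2]
width: 0.0852
gripper_force: 0.0
```

```bash
cat >> h.py <<'E'
from scipy.spatial.transform import Rotation as R
def to(x,y,z,yaw=-0.9):
    s=sense(); r=R.from_quat(s["tool_rot"]).as_matrix()
    d=r.T@(np.array([x,y,z])-s["tool_pos"])/0.3
    cur=np.degrees(np.arctan2(-r[1,0],-r[0,0])); cur=-(-cur)
    # yaw of part x axis = direction of -tool x
    t=(cur-yaw+90)%180-90
    print("t",round(s["clock"],2),"pos",s["tool_pos"],"yaw",round(cur,2),"tilt",np.degrees(np.arccos(-r[2,2])).round(2),"w",round(s["width"],4),"gf",round(s["gripper_force"],1),"F",s["wrist_force"],"\n  need shift",d,"turn",round(t/180,4))
E
python3 -c "
from h import *
to(.6025,.0393,.048)"
```

```text
t 2.1 pos [0.5865 0.0604 0.2295] yaw -1.1 tilt 0.16 w 0.0852 gf 0.0 F [ 0.5688  0.5754 -0.1952] 
  need shift [-0.0556 -0.0678  0.6052] turn -0.0011
```

carry_out(series=[[[-0.028,-0.034,0],0],[[-0.0275,-0.034,0],0],[[0,0,0.09],0],[[0,0,0.09],0],[[0,0,0.09],0],[[0,0,0.09],0],[[0,0,0.04],0],[[0,0,0],0],[[0,0,0],0]])

```text
clock: 2.85
tool_pos: [0.6011, 0.0445, 0.1115]
tool_rot: [0.007, 1.0, 0.0, -0.0]
wrist_force: [0.3, -0.2, 1.5]
width: 0.0857
gripper_force: 0.0
```

```bash
python3 -c "
from h import *
for i in range(4):
  grab_frame('top') ; to(.6025,.0393,.048)
f=grab_frame('scene'); cv2.imwrite('pics/s1.png',cv2.resize(f[100:260,200:410,::-1],None,fx=3.5,fy=3.5,interpolation=cv2.INTER_CUBIC))"
```

```text
t 2.9 pos [0.6018 0.0445 0.1131] yaw -0.78 tilt 0.12 w 0.0856 gf 0.0 F [-0.016  -0.7488  0.1187] 
  need shift [-0.0021 -0.0174  0.217 ] turn 0.0007
t 2.95 pos [0.6022 0.0445 0.1139] yaw -0.79 tilt 0.21 w 0.0852 gf 0.0 F [ 0.1832 -0.3318  0.8078] 
  need shift [-0.0004 -0.0173  0.2196] turn 0.0006
t 3.0 pos [0.6024 0.0445 0.1141] yaw -0.79 tilt 0.24 w 0.0852 gf 0.0 F [-0.4447 -0.2726  0.5499] 
  need shift [ 0.0002 -0.0172  0.2204] turn 0.0006
t 3.05 pos [0.6023 0.0444 0.1139] yaw -0.8 tilt 0.23 w 0.0856 gf 0.0 F [0.0184 0.4965 0.0993] 
  need shift [-0.0001 -0.0172  0.2197] turn 0.0006
```

View pics/s1.png

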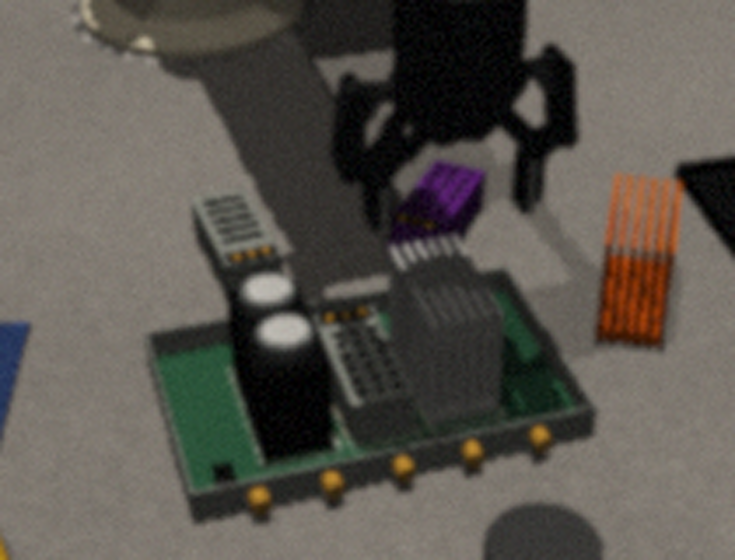

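The open fingers straddle the heat sink from above, at about (375,215) and (530,200) in the crop. I'll correct y and go down to grip.

carry_out(series=[[[0,-0.0172,0],0],[[0,0,0.06],0],[[0,0,0.06],0],[[0,0,0.06],0],[[0,0,0.04],0],[[0,0,0],0],[[0,0,0],0],[[0,0,0],0]])

```text
clock: 3.77
tool_pos: [0.6017, 0.0391, 0.0467]
tool_rot: [0.007, 1.0, -0.0, 0.001]
wrist_force: [-0.8, -0.4, 0.3]
width: 0.0855
gripper_force: 0.0
```

```bash
python3 -c "
from h import *
to(.6025,.0393,.048)"
```

```text
t 3.77 pos [0.6017 0.0391 0.0467] yaw -0.81 tilt 0.1 w 0.0855 gf 0.0 F [-0.8244 -0.4333  0.2817] 
  need shift [-0.0026  0.0008 -0.0044] turn 0.0005
```

carry_out(series=[[[0,0,0],0],[[0,0,0],0],[[0,0,0],0],[[0,0,0],0],[[0,0,0],0],[[0,0,0],0],[[0,0,0],0],[[0,0,0],0]], jaw=1, grip_force=50)

```text
clock: 4.43
tool_pos: [0.6016, 0.0394, 0.0463]
tool_rot: [0.007, 1.0, 0.0, 0.001]
wrist_force: [-0.4, 1.4, 5.7]
width: 0.0455
gripper_force: 52.8
```

```bash
python3 -c "
from h import *
to(.6025,.0393,.048)
f=grab_frame('scene'); cv2.imwrite('pics/s2.png',cv2.resize(f[100:260,200:410,::-1],None,fx=3.5,fy=3.5,interpolation=cv2.INTER_CUBIC))"
```

```text
t 4.43 pos [0.6016 0.0394 0.0463] yaw -0.8 tilt 0.1 w 0.0455 gf 52.8 F [-0.4274  1.4048  5.6821] 
  need shift [-0.0032 -0.0001 -0.0056] turn 0.0006
```

View pics/s2.png

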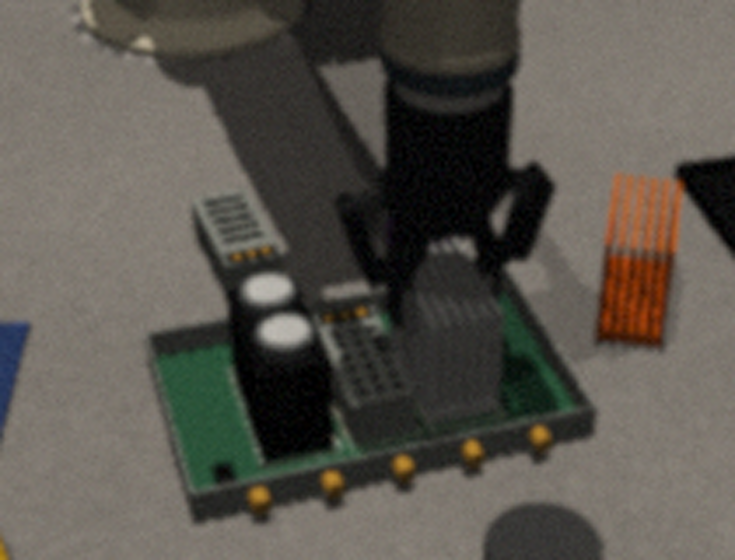

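The heat sink is gripped (46 mm, 53 N) and has not moved. I'll lift it and carry it to the far half of the mat.

carry_out(series=[[[0,0,-0.04],0],[[0,0,-0.08],0],[[0,0,-0.1],0],[[0,0,-0.1],0],[[0,0,-0.1],0],[[0,0,0],0],[[0.01,-0.04,0],0],[[0.023,-0.08,0],0],[[0.023,-0.09,0],0],[[0.023,-0.09,0],0],[[0.023,-0.09,0],0],[[0.023,-0.09,0],0]])

```text
clock: 5.48
tool_pos: [0.5595, -0.1058, 0.168]
tool_rot: [0.007, 1.0, 0.0, -0.003]
wrist_force: [-0.0, -0.8, -3.9]
width: 0.0452
gripper_force: 52.2
```

carry_out(series=[[[0.023,-0.09,0],0],[[0.023,-0.09,0],0],[[0.023,-0.09,0],0],[[0.023,-0.09,0],0],[[0.023,-0.09,0],0],[[0.023,-0.09,0],0],[[0.023,-0.09,0],0],[[0.023,-0.09,0],0],[[0.023,-0.09,0],0],[[0.01,-0.04,0],0],[[0,0,0],0],[[0,0,0],0]])

```text
clock: 6.48
tool_pos: [0.4916, -0.3583, 0.1688]
tool_rot: [0.008, 1.0, 0.002, -0.002]
wrist_force: [0.3, 0.3, -4.2]
width: 0.0455
gripper_force: 52.8
```

```bash
python3 -c "
from h import *
to(.4915,-.378,.046)"
```

```text
t 6.48 pos [ 0.4916 -0.3583  0.1688] yaw -0.9 tilt 0.25 w 0.0455 gf 52.8 F [ 0.2952  0.2964 -4.2447] 
  need shift [-0.0019 -0.0668  0.4092] turn -0.0
```

carry_out(series=[[[0,-0.067,0],0],[[0,0,0.08],0],[[0,0,0.1],0],[[0,0,0.1],0],[[0,0,0.06],0],[[0,0,0.03],0],[[0,0,0.02],0],[[0,0,0],0],[[0,0,0],0],[[0,0,0],0]])

```text
clock: 7.32
tool_pos: [0.4935, -0.3789, 0.0565]
tool_rot: [0.007, 1.0, -0.001, 0.001]
wrist_force: [-0.8, 0.4, -4.0]
width: 0.0452
gripper_force: 53.2
```

```bash
python3 -c "
from h import *
to(.4915,-.378,.046)"
```

```text
t 7.32 pos [ 0.4935 -0.3789  0.0565] yaw -0.79 tilt 0.19 w 0.0452 gf 53.2 F [-0.7954  0.3553 -3.9741] 
  need shift [0.0068 0.0031 0.0351] turn 0.0006
```

carry_out(series=[[[0,0,0.015],0],[[0,0,0.01],0],[[0,0,0.008],0],[[0,0,0.003],0],[[0,0,0],0],[[0,0,0],0],[[0,0,0],0]])

```text
clock: 7.9
tool_pos: [0.493, -0.3788, 0.0453]
tool_rot: [0.007, 1.0, -0.001, 0.001]
wrist_force: [-2.8, 1.8, 6.3]
width: 0.0454
gripper_force: 54.5
```

carry_out(series=[[[0,0,0],0],[[0,0,0],0],[[0,0,0],0],[[0,0,0],0],[[0,0,0],0],[[0,0,0],0],[[0,0,-0.04],0],[[0,0,-0.09],0],[[0,0,-0.09],0],[[0,0,-0.09],0],[[0,0,0],0]], jaw=-1)

```text
clock: 8.82
tool_pos: [0.4946, -0.3802, 0.1452]
tool_rot: [0.007, 1.0, -0.004, 0.004]
wrist_force: [1.2, -0.4, 1.8]
width: 0.085
gripper_force: 0.0
```

```bash
python3 -c "
from h import *
to(.602,-.0705,.13)"
```

```text
t 8.82 pos [ 0.4946 -0.3802  0.1452] yaw -0.81 tilt 0.67 w 0.085 gf 0.0 F [ 1.2468 -0.4125  1.8135] 
  need shift [-0.343   1.0377  0.046 ] turn 0.0005
```

carry_out(series=[[[-0.028,0.086,0],0],[[-0.028,0.086,0],0],[[-0.028,0.086,0],0],[[-0.028,0.086,0],0],[[-0.028,0.086,0],0],[[-0.028,0.086,0],0],[[-0.028,0.086,0],0],[[-0.028,0.086,0],0],[[-0.028,0.086,0],0],[[-0.028,0.086,0],0],[[-0.028,0.086,0],0],[[-0.03,0.086,0],0]])

```text
clock: 9.82
tool_pos: [0.5986, -0.069, 0.1373]
tool_rot: [0.007, 1.0, -0.0, 0.0]
wrist_force: [0.7, -0.1, 0.3]
width: 0.0854
gripper_force: 0.0
```

carry_out(series=[[[0,0,0],0],[[0,0,0],0],[[0,0,0],0],[[0,0,0],0]])

```text
clock: 10.15
tool_pos: [0.5981, -0.0713, 0.1367]
tool_rot: [0.008, 1.0, -0.0, 0.0]
wrist_force: [-0.1, -0.0, 0.4]
width: 0.0855
gripper_force: 0.0
```

```bash
python3 -c "
from h import *
to(.602,-.0705,.047)"
```

```text
t 10.15 pos [ 0.5981 -0.0713  0.1367] yaw -0.87 tilt 0.03 w 0.0855 gf 0.0 F [-0.0612 -0.0042  0.4336] 
  need shift [-0.013   0.0029  0.2991] turn 0.0002
```

carry_out(series=[[[-0.013,0.003,0],0],[[0,0,0.06],0],[[0,0,0.08],0],[[0,0,0.08],0],[[0,0,0.06],0],[[0,0,0.019],0],[[0,0,0],0],[[0,0,0],0],[[0,0,0],0]])

```text
clock: 10.9
tool_pos: [0.6032, -0.0699, 0.0488]
tool_rot: [0.007, 1.0, -0.0, 0.001]
wrist_force: [-0.7, -0.1, 0.0]
width: 0.0854
gripper_force: 0.0
```

```bash
python3 -c "
from h import *
to(.602,-.0705,.047)"
```

```text
t 10.9 pos [ 0.6032 -0.0699  0.0488] yaw -0.83 tilt 0.17 w 0.0854 gf 0.0 F [-0.6596 -0.1474  0.0388] 
  need shift [ 0.0041 -0.002   0.006 ] turn 0.0004
```

carry_out(series=[[[0,-0.002,0.006],0],[[0,0,0],0],[[0,0,0],0]])

```text
clock: 11.15
tool_pos: [0.6025, -0.0702, 0.0458]
tool_rot: [0.007, 1.0, -0.0, 0.001]
wrist_force: [0.4, -0.6, -0.2]
width: 0.0856
gripper_force: 0.0
```

carry_out(series=[[[0,0,0],0],[[0,0,0],0],[[0,0,0],0],[[0,0,0],0],[[0,0,0],0],[[0,0,0],0],[[0,0,0],0],[[0,0,0],0]], jaw=1)

```text
clock: 11.82
tool_pos: [0.6024, -0.0701, 0.0453]
tool_rot: [0.007, 1.0, -0.0, 0.0]
wrist_force: [0.2, -0.1, 2.1]
width: 0.0455
gripper_force: 52.0
```

```bash
python3 -c "
from h import *
to(.5235,-.2726,.16)"
```

```text
t 11.82 pos [ 0.6024 -0.0701  0.0453] yaw -0.81 tilt 0.03 w 0.0455 gf 52.0 F [ 0.1821 -0.102   2.1092] 
  need shift [ 0.2531 -0.6787 -0.3825] turn 0.0005
```

Cap grasp pose is (.6024, -.0701, .0453). Lift and carry.

carry_out(series=[[[0,0,-0.04],0],[[0,0,-0.08],0],[[0,0,-0.08],0],[[0,0,-0.05],0],[[0,0,0],0],[[0.016,-0.04,0],0],[[0.03,-0.08,0],0],[[0.03,-0.08,0],0],[[0.03,-0.08,0],0],[[0.03,-0.08,0],0],[[0.03,-0.08,0],0],[[0.03,-0.08,0],0]])

```text
clock: 12.82
tool_pos: [0.5391, -0.2264, 0.1174]
tool_rot: [0.007, 1.0, 0.001, -0.002]
wrist_force: [0.5, -0.4, -3.1]
width: 0.0454
gripper_force: 51.9
```

carry_out(series=[[[0.03,-0.08,0],0],[[0.026,-0.079,0],0],[[0,0,0],0],[[0,0,0],0],[[0,0,0],0],[[0,0,0.05],0],[[0,0,0.08],0],[[0,0,0.06],0],[[0,0,0.02],0],[[0,0,0],0],[[0,0,0],0]])

```text
clock: 13.73
tool_pos: [0.5239, -0.272, 0.0571]
tool_rot: [0.007, 1.0, 0.0, -0.0]
wrist_force: [-0.3, 0.4, -2.6]
width: 0.0456
gripper_force: 52.1
```

```bash
python3 -c "
from h import *
to(.5235,-.2726,.0448)"
```

```text
t 13.73 pos [ 0.5239 -0.272   0.0571] yaw -0.75 tilt 0.03 w 0.0456 gf 52.1 F [-0.2835  0.4222 -2.641 ] 
  need shift [ 0.0013 -0.002   0.0411] turn 0.0008
```

carry_out(series=[[[0,0,0.018],0],[[0,0,0.012],0],[[0,0,0.007],0],[[0,0,0.003],0],[[0,0,0],0],[[0,0,0],0],[[0,0,0],0]])

```text
clock: 14.32
tool_pos: [0.5238, -0.2728, 0.0453]
tool_rot: [0.007, 1.0, -0.0, 0.0]
wrist_force: [0.7, 0.6, -3.4]
width: 0.0454
gripper_force: 52.1
```

carry_out(series=[[[0,0,0],0],[[0,0,0],0],[[0,0,0],0],[[0,0,0],0],[[0,0,0],0],[[0,0,0],0],[[0,0,-0.04],0],[[0,0,-0.09],0],[[0,0,-0.09],0],[[0,0,-0.06],0],[[0,0,0],0]], jaw=-1)

```text
clock: 15.23
tool_pos: [0.5258, -0.2739, 0.1359]
tool_rot: [0.007, 1.0, -0.002, 0.004]
wrist_force: [-0.4, 0.3, 0.8]
width: 0.0857
gripper_force: 0.0
```

```bash
python3 -c "
from h import *
to(.6025,-.0150,.09)"
```

```text
t 15.23 pos [ 0.5258 -0.2739  0.1359] yaw -0.81 tilt 0.55 w 0.0857 gf 0.0 F [-0.3801  0.2599  0.8047] 
  need shift [-0.2423  0.8672  0.1507] turn 0.0005
```

carry_out(series=[[[-0.022,0.087,0],0],[[-0.024,0.087,0],0],[[-0.024,0.087,0],0],[[-0.024,0.087,0],0],[[-0.024,0.087,0],0],[[-0.024,0.087,0],0],[[-0.024,0.087,0],0],[[-0.024,0.087,0],0],[[-0.024,0.087,0],0],[[-0.025,0.084,0],0],[[0,0,0],0],[[0,0,0],0]])

```text
clock: 16.23
tool_pos: [0.599, -0.0123, 0.1285]
tool_rot: [0.006, 1.0, -0.0, -0.0]
wrist_force: [-0.2, -0.8, -0.3]
width: 0.0852
gripper_force: 0.0
```

```bash
python3 -c "
from h import *
to(.6025,-.0150,.012)
f=grab_frame('scene'); cv2.imwrite('pics/s3.png',cv2.resize(f[100:300,80:400,::-1],None,fx=2.4,fy=2.4,interpolation=cv2.INTER_CUBIC))"
```

```text
t 16.23 pos [ 0.599  -0.0123  0.1285] yaw -0.66 tilt 0.05 w 0.0852 gf 0.0 F [-0.156  -0.7929 -0.2946] 
  need shift [-0.0122 -0.0087  0.3883] turn 0.0013
```

View pics/s3.png

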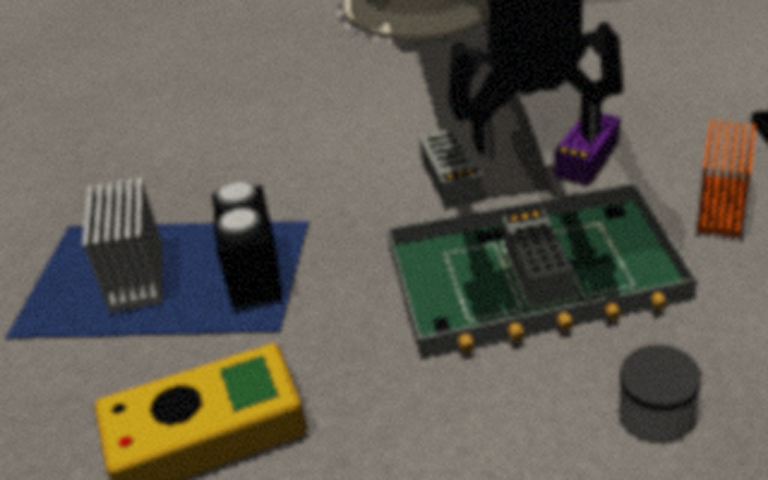

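Both parts stand upright on the mat, and the outer outlines in the chassis are now visible. Next is the old module.

carry_out(series=[[[-0.012,-0.009,0],0],[[0,0,0.06],0],[[0,0,0.08],0],[[0,0,0.08],0],[[0,0,0.08],0],[[0,0,0.05],0],[[0,0,0.02],0],[[0,0,0],0],[[0,0,0],0],[[0,0,0],0]])

```text
clock: 17.12
tool_pos: [0.6037, -0.017, 0.0199]
tool_rot: [0.007, 1.0, -0.0, 0.001]
wrist_force: [0.5, -0.4, 0.1]
width: 0.0854
gripper_force: 0.0
```

```bash
python3 -c "
from h import *
to(.6025,-.0150,.012)"
```

```text
t 17.12 pos [ 0.6037 -0.017   0.0199] yaw -0.85 tilt 0.16 w 0.0854 gf 0.0 F [ 0.5358 -0.4201  0.0768] 
  need shift [0.0041 0.0065 0.0263] turn 0.0003
```

carry_out(series=[[[0.004,0.006,0],0],[[0,0,0.015],0],[[0,0,0.011],0],[[0,0,0],0],[[0,0,0],0]])

```text
clock: 17.53
tool_pos: [0.6012, -0.0145, 0.0098]
tool_rot: [0.007, 1.0, -0.0, -0.0]
wrist_force: [0.1, 0.0, 0.5]
width: 0.0854
gripper_force: 0.0
```

carry_out(series=[[[0,0,0],0],[[0,0,0],0],[[0,0,0],0],[[0,0,0],0],[[0,0,0],0],[[0,0,0],0],[[0,0,0],0],[[0,0,0],0]], jaw=1)

```text
clock: 18.2
tool_pos: [0.6017, -0.0146, 0.0105]
tool_rot: [0.007, 1.0, -0.0, 0.0]
wrist_force: [0.7, -0.6, 1.6]
width: 0.0413
gripper_force: 53.6
```

```bash
python3 -c "
from h import *
to(.508,.362,.15,-4)"
```

```text
t 18.2 pos [ 0.6017 -0.0146  0.0105] yaw -0.81 tilt 0.04 w 0.0413 gf 53.6 F [ 0.7368 -0.5803  1.6013] 
  need shift [ 0.3298  1.2507 -0.4652] turn 0.0177
```

carry_out(series=[[[0,0,-0.04],0],[[0,0,-0.08],0],[[0,0,-0.09],0],[[0,0,-0.09],0],[[0,0,-0.09],0],[[0,0,-0.07],0],[[0,0,0],0],[[0.012,0.04,0],0],[[0.023,0.085,0],0],[[0.023,0.09,0],0],[[0.023,0.09,0],0],[[0.023,0.09,0],0]])

```text
clock: 19.2
tool_pos: [0.5699, 0.1059, 0.1449]
tool_rot: [0.007, 1.0, -0.0, -0.003]
wrist_force: [0.8, 0.8, -2.6]
width: 0.0413
gripper_force: 53.1
```

carry_out(series=[[[0.023,0.09,0],0],[[0.023,0.09,0],0],[[0.023,0.09,0],0],[[0.023,0.09,0],0],[[0.023,0.09,0],0],[[0.023,0.09,0],0],[[0.023,0.09,0],0],[[0.023,0.09,0],0],[[0.023,0.09,0],0],[[0.01,0.04,0],0.017],[[0,0,0],0],[[0,0,0],0]])

```text
clock: 20.2
tool_pos: [0.5088, 0.3607, 0.1452]
tool_rot: [0.032, 0.999, -0.001, -0.002]
wrist_force: [-0.5, 0.1, -2.8]
width: 0.0413
gripper_force: 53.1
```

```bash
python3 -c "
from h import *
to(.508,.362,.0115,-4)
f=grab_frame('top'); cv2.imwrite('pics/t4.png',f[:,:,::-1])"
```

```text
t 20.2 pos [0.5088 0.3607 0.1452] yaw -3.71 tilt 0.27 w 0.0413 gf 53.1 F [-0.4577  0.1362 -2.767 ] 
  need shift [0.0011 0.0056 0.4458] turn 0.0016
```

View pics/t4.png

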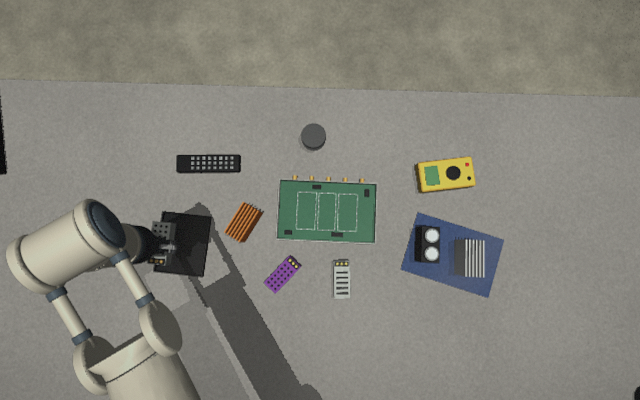

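The module is over the tray, whose box spans about (155-211, 211-277), and all three chassis outlines are clear at (297-358, 192-231). I'll lower it into the tray.

carry_out(series=[[[0.001,0.004,0.05],0],[[0,0,0.09],0],[[0,0,0.09],0],[[0,0,0.09],0],[[0,0,0.06],0],[[0,0,0.02],0],[[0,0,0],0],[[0,0,0],0],[[0,0,0],0]])

```text
clock: 21.0
tool_pos: [0.5113, 0.3617, 0.0303]
tool_rot: [0.034, 0.999, 0.001, 0.001]
wrist_force: [-0.2, -0.1, -1.9]
width: 0.0414
gripper_force: 53.0
```

```bash
python3 -c "
from h import *
to(.508,.362,.0115,-4)"
python3 - <<'E'
from h import *
f=cv2.imread("pics/t4.png")
# green board and white outline
g=cv2.cvtColor(f,cv2.COLOR_BGR2HSV)
a=f[180:245,270:385]; cv2.imwrite("pics/t4c.png",cv2.resize(a,None,fx=6,fy=6,interpolation=cv2.INTER_CUBIC))
m=cv2.inRange(g,(65,60,30),(95,255,255))[180:245,270:385]
r=cv2.minAreaRect(np.argwhere(m>0)[:,::-1].astype(np.float32)); B=plane(PT,cv2.boxPoints(r)+[270,180],.004); print(B,B.mean(0))
E
```

```text
t 21.0 pos [0.5113 0.3617 0.0303] yaw -3.89 tilt 0.18 w 0.0414 gf 53.0 F [-0.2301 -0.1193 -1.8701] 
  need shift [0.0114 0.     0.0628] turn 0.0006
[[ 0.5295  0.1138]
 [ 0.6847  0.1127]
 [ 0.6801 -0.1459]
 [ 0.5252 -0.141 ]] [ 0.6049 -0.0151]
```

View pics/t4c.png

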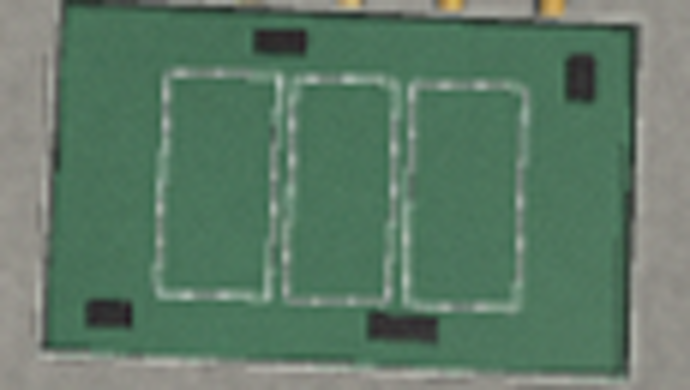

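carry_out(series=[[[0,0,0.03],0],[[0,0,0.018],0],[[0,0,0.01],0],[[0,0,0.006],0],[[0,0,0],0],[[0,0,0],0]])

```text
clock: 21.5
tool_pos: [0.5104, 0.3616, 0.0106]
tool_rot: [0.034, 0.999, 0.0, 0.0]
wrist_force: [-4.2, -2.3, 5.2]
width: 0.0407
gripper_force: 54.0
```

```bash
python3 - <<'E'
from h import *
to(.508,.362,.0108,-4)
for q in ([(166,72),(281,75),(268,298),(157,295)],[(291,78),(398,81),(390,303),(285,300)],[(411,84),(526,88),(518,308),(405,305)]):
    print(rect(plane(PT,(np.float64(q)+.5)/6-.5+[270,180],.004)))
E
```

```text
t 21.5 pos [0.5104 0.3616 0.0106] yaw -3.86 tilt 0.04 w 0.0407 gf 54.0 F [-4.1677 -2.2749  5.2462] 
  need shift [ 0.0079  0.0007 -0.0008] turn 0.0008
(array([0.6044, 0.0402]), np.float64(-0.985914068958623), np.float64(0.12758091251968087), np.float64(0.09973979237965108), np.float64(0.0504086965038148))
(array([ 0.6035, -0.0147]), np.float64(-0.2667763703261271), np.float64(0.027260664729719854), np.float64(0.09918483704907707), np.float64(0.04725731182702548))
(array([ 0.6025, -0.07  ]), np.float64(-0.5778439215622275), np.float64(-0.11249542191690864), np.float64(0.09847420716391289), np.float64(0.05079415265447051))
```

carry_out(series=[[[0,0,0],0],[[0,0,0],0],[[0,0,0],0],[[0,0,0],0],[[0,0,0],0],[[0,0,-0.04],0],[[0,0,-0.08],0],[[0,0,-0.09],0],[[0,0,-0.09],0],[[0,0,-0.09],0],[[0,0,0],-0.034],[[0,0,0],0]], jaw=-0.4)

```text
clock: 22.5
tool_pos: [0.5114, 0.3623, 0.1301]
tool_rot: [-0.022, 1.0, 0.002, 0.003]
wrist_force: [-0.4, -0.0, -0.4]
width: 0.0596
gripper_force: 0.0
```

```bash
python3 - <<'E'
from h import *
to(.4303,-.0578,.012,2.3)
E
```

```text
t 22.5 pos [0.5114 0.3623 0.1301] yaw 2.47 tilt 0.35 w 0.0596 gf 0.0 F [-0.4171 -0.0234 -0.3649] 
  need shift [ 0.3326 -1.3885  0.3877] turn 0.0009
```

carry_out(series=[[[0.021,-0.087,0],0],[[0.021,-0.087,0],0],[[0.021,-0.087,0],0],[[0.021,-0.087,0],0],[[0.021,-0.087,0],0],[[0.021,-0.087,0],0],[[0.021,-0.087,0],0],[[0.021,-0.087,0],0],[[0.021,-0.087,0],0],[[0.021,-0.087,0],0],[[0.021,-0.087,0],0],[[0.021,-0.087,0],0]], jaw=-1)

```text
clock: 23.5
tool_pos: [0.4459, 0.0444, 0.1252]
tool_rot: [-0.018, 1.0, -0.0, -0.001]
wrist_force: [1.5, -0.1, -0.4]
width: 0.085
gripper_force: 0.0
```

carry_out(series=[[[0.021,-0.087,0],0],[[0.021,-0.087,0],0],[[0.021,-0.087,0],0],[[0.018,-0.083,0],0],[[0,0,0],0],[[0,0,0],0],[[0,0,0],0]])

```text
clock: 24.08
tool_pos: [0.4265, -0.0581, 0.1255]
tool_rot: [-0.019, 1.0, 0.0, -0.0]
wrist_force: [0.0, 1.5, 0.1]
width: 0.0853
gripper_force: 0.0
```

```bash
python3 - <<'E'
from h import *
to(.4303,-.0578,.012,2.3)
E
```

```text
t 24.08 pos [ 0.4265 -0.0581  0.1255] yaw 2.14 tilt 0.07 w 0.0853 gf 0.0 F [0.0428 1.4818 0.075 ] 
  need shift [-0.013   0.0002  0.3782] turn -0.0009
```

carry_out(series=[[[-0.013,0,0.04],-0.001],[[0,0,0.08],0],[[0,0,0.08],0],[[0,0,0.08],0],[[0,0,0.05],0],[[0,0,0.03],0],[[0,0,0],0],[[0,0,0],0],[[0,0,0],0]])

```text
clock: 24.83
tool_pos: [0.4315, -0.0582, 0.0191]
tool_rot: [-0.021, 1.0, -0.0, 0.001]
wrist_force: [0.5, 0.1, 0.1]
width: 0.085
gripper_force: 0.0
```

```bash
python3 - <<'E'
from h import *
to(.4303,-.0578,.0085,2.3)
E
```

```text
t 24.83 pos [ 0.4315 -0.0582  0.0191] yaw 2.46 tilt 0.1 w 0.085 gf 0.0 F [0.4531 0.1378 0.0576] 
  need shift [0.004  0.0014 0.0353] turn 0.0009
```

carry_out(series=[[[0.004,0.001,0.02],0],[[0,0,0.014],0],[[0,0,0],0],[[0,0,0],0]])

```text
clock: 25.17
tool_pos: [0.4293, -0.0581, 0.0076]
tool_rot: [-0.021, 1.0, 0.0, -0.0]
wrist_force: [0.7, -0.5, -0.1]
width: 0.0854
gripper_force: 0.0
```

carry_out(series=[[[0,0,0],0],[[0,0,0],0],[[0,0,0],0],[[0,0,0],0],[[0,0,0],0],[[0,0,0],0],[[0,0,0],0],[[0,0,0],0]], jaw=1)

```text
clock: 25.83
tool_pos: [0.4297, -0.0582, 0.0082]
tool_rot: [-0.021, 1.0, -0.0, 0.0]
wrist_force: [0.3, -0.4, 3.4]
width: 0.0412
gripper_force: 53.6
```

```bash
python3 - <<'E'
from h import *
to(.6028,-.0148,.11,-.8)
E
```

```text
t 25.83 pos [ 0.4297 -0.0582  0.0082] yaw 2.43 tilt 0.05 w 0.0412 gf 53.6 F [ 0.3119 -0.3716  3.4297] 
  need shift [-0.5827  0.1201 -0.3389] turn 0.0179
```

carry_out(series=[[[0,0,-0.04],0],[[0,0,-0.08],0],[[0,0,-0.09],0],[[0,0,-0.08],0],[[0,0,-0.04],0.018],[[-0.05,0.013,0],0],[[-0.088,0.024,0],0],[[-0.088,0.024,0],0],[[-0.088,0.024,0],0],[[-0.088,0.024,0],0],[[-0.088,0.024,0],0],[[-0.085,0.02,0],0]])

```text
clock: 26.83
tool_pos: [0.6033, -0.0139, 0.1062]
tool_rot: [0.007, 1.0, 0.0, -0.001]
wrist_force: [0.5, 0.9, -2.5]
width: 0.0406
gripper_force: 53.0
```

carry_out(series=[[[0,0,0],0],[[0,0,0],0],[[0,0,0],0],[[0,0,0],0]])

```text
clock: 27.17
tool_pos: [0.6017, -0.0148, 0.1069]
tool_rot: [0.007, 1.0, -0.0, -0.0]
wrist_force: [-0.6, 0.0, -2.5]
width: 0.041
gripper_force: 52.9
```

```bash
python3 - <<'E'
from h import *
to(.6025,-.0147,.0125,-.8)
E
```

```text
t 27.17 pos [ 0.6017 -0.0148  0.1069] yaw -0.82 tilt 0.04 w 0.041 gf 52.9 F [-0.5517  0.0407 -2.5369] 
  need shift [-0.0028  0.0005  0.3146] turn -0.0001
```

carry_out(series=[[[-0.003,0,0.05],0],[[0,0,0.08],0],[[0,0,0.08],0],[[0,0,0.05],0],[[0,0,0.02],0],[[0,0,0],0],[[0,0,0],0],[[0,0,0],0],[[0,0,0],0]])

```text
clock: 27.92
tool_pos: [0.6045, -0.0148, 0.025]
tool_rot: [0.007, 1.0, -0.0, 0.002]
wrist_force: [1.1, -0.0, -1.9]
width: 0.0413
gripper_force: 53.0
```

```bash
python3 - <<'E'
from h import *
to(.6025,-.0147,.0125,-.8)
E
```

```text
t 27.92 pos [ 0.6045 -0.0148  0.025 ] yaw -0.81 tilt 0.19 w 0.0413 gf 53.0 F [ 1.1312 -0.0489 -1.9385] 
  need shift [0.0069 0.0002 0.0415] turn -0.0001
```

carry_out(series=[[[0.003,0,0.02],0],[[0,0,0.01],0],[[0,0,0.006],0],[[0,0,0.003],0],[[0,0,0],0],[[0,0,0],0],[[0,0,0],0]])

```text
clock: 28.5
tool_pos: [0.6026, -0.0146, 0.0122]
tool_rot: [0.007, 1.0, -0.0, 0.0]
wrist_force: [-4.6, -0.2, 6.1]
width: 0.0407
gripper_force: 53.9
```

```bash
python3 - <<'E'
from h import *
to(.6025,-.0147,.0122,-.8)
E
```

```text
t 28.5 pos [ 0.6026 -0.0146  0.0122] yaw -0.8 tilt 0.01 w 0.0407 gf 53.9 F [-4.5811 -0.1717  6.0551] 
  need shift [ 0.0002 -0.0003  0.0001] turn -0.0
```

carry_out(series=[[[0,0,0],0],[[0,0,0],0],[[0,0,0],0],[[0,0,0],0],[[0,0,0],0],[[0,0,0],0],[[0,0,-0.04],0],[[0,0,-0.09],0],[[0,0,-0.1],0],[[0,0,-0.1],0],[[0,0,-0.1],0],[[0,0,0],0]], jaw=-1)

```text
clock: 29.5
tool_pos: [0.6055, -0.0149, 0.1496]
tool_rot: [0.007, 1.0, -0.0, 0.006]
wrist_force: [1.0, 0.9, 1.3]
width: 0.0856
gripper_force: 0.0
```

carry_out(series=[[[0.025,-0.085,0],0],[[0.025,-0.085,0],0],[[0.025,-0.085,0],0],[[0.025,-0.085,0],0],[[0.025,-0.085,0],0],[[0.025,-0.085,0],0],[[0.025,-0.085,0],0],[[0.025,-0.085,0],0],[[0.025,-0.085,0],0],[[0.02,-0.085,0],0],[[0,0,0],0],[[0,0,0],0]])

```text
clock: 30.5
tool_pos: [0.5251, -0.2698, 0.1407]
tool_rot: [0.008, 1.0, -0.0, 0.0]
wrist_force: [-0.4, 0.6, -0.3]
width: 0.0855
gripper_force: 0.0
```

```bash
python3 - <<'E'
from h import *
to(.5238,-.2728,.0455,-.8)
f=grab_frame('top'); cv2.imwrite('pics/t5.png',cv2.resize(f[160:310,140:400,::-1],None,fx=3,fy=3,interpolation=cv2.INTER_CUBIC))
E
```

```text
t 30.5 pos [ 0.5251 -0.2698  0.1407] yaw -0.95 tilt 0.04 w 0.0855 gf 0.0 F [-0.4386  0.5787 -0.3456] 
  need shift [ 0.0044 -0.0102  0.3175] turn -0.0008
```

View pics/t5.png

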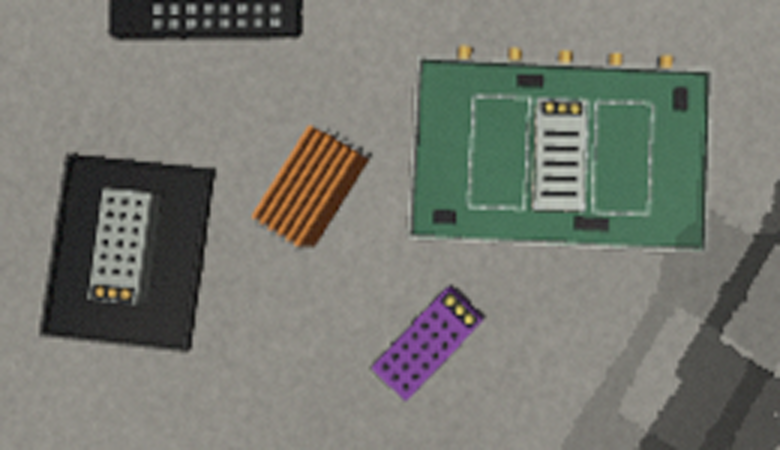

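The old module lies flat in the tray at (120,245), and the spare sits in the middle outline at (561,155). Next I'll fetch the capacitor bank.

carry_out(series=[[[0.004,-0.01,0.04],0],[[0,0,0.08],0],[[0,0,0.08],0],[[0,0,0.07],0],[[0,0,0.02],0],[[0,0,0],0],[[0,0,0],0],[[0,0,0],0]])

```text
clock: 31.22
tool_pos: [0.5252, -0.2717, 0.0549]
tool_rot: [0.007, 1.0, -0.001, 0.001]
wrist_force: [0.4, -0.3, 0.4]
width: 0.0855
gripper_force: 0.0
```

```bash
python3 - <<'E'
from h import *
to(.5238,-.2728,.0453,-.8)
E
```

```text
t 31.22 pos [ 0.5252 -0.2717  0.0549] yaw -0.77 tilt 0.16 w 0.0855 gf 0.0 F [ 0.4387 -0.3126  0.4385] 
  need shift [ 0.0048 -0.0037  0.0322] turn 0.0002
```

carry_out(series=[[[0.001,-0.003,0.02],0],[[0,0,0.012],0],[[0,0,0],0],[[0,0,0],0],[[0,0,0],0]])

```text
clock: 31.63
tool_pos: [0.524, -0.2725, 0.0436]
tool_rot: [0.007, 1.0, -0.0, 0.0]
wrist_force: [0.6, -0.6, 0.2]
width: 0.0853
gripper_force: 0.0
```

```bash
python3 - <<'E'
from h import *
to(.5238,-.2728,.0453,-.8)
E
```

```text
t 31.63 pos [ 0.524  -0.2725  0.0436] yaw -0.82 tilt 0.01 w 0.0853 gf 0.0 F [ 0.596  -0.5847  0.1608] 
  need shift [ 0.0005 -0.001  -0.0056] turn -0.0001
```

carry_out(series=[[[0,0,-0.005],0],[[0,0,0],0]])

```text
clock: 31.8
tool_pos: [0.5241, -0.2726, 0.0455]
tool_rot: [0.007, 1.0, -0.0, 0.0]
wrist_force: [0.4, -0.5, 0.7]
width: 0.0855
gripper_force: 0.0
```

carry_out(series=[[[0,0,0],0],[[0,0,0],0],[[0,0,0],0],[[0,0,0],0],[[0,0,0],0],[[0,0,0],0],[[0,0,0],0],[[0,0,0],0]], jaw=1)

```text
clock: 32.47
tool_pos: [0.5241, -0.2726, 0.0452]
tool_rot: [0.007, 1.0, -0.0, 0.0]
wrist_force: [0.0, -1.3, 0.8]
width: 0.0454
gripper_force: 52.0
```

```bash
python3 - <<'E'
from h import *
to(.6024,-.0701,.13,-.8)
E
```

```text
t 32.47 pos [ 0.5241 -0.2726  0.0452] yaw -0.81 tilt 0.03 w 0.0454 gf 52.0 F [ 0.0418 -1.3123  0.8176] 
  need shift [-0.2516  0.6785 -0.2827] turn -0.0
```

carry_out(series=[[[0,0,-0.04],0],[[0,0,-0.08],0],[[0,0,-0.09],0],[[0,0,-0.07],0],[[0,0,0],0],[[-0.015,0.04,0],0],[[-0.03,0.08,0],0],[[-0.03,0.08,0],0],[[-0.03,0.08,0],0],[[-0.03,0.08,0],0],[[-0.03,0.08,0],0],[[-0.03,0.08,0],0]])

```text
clock: 33.47
tool_pos: [0.5838, -0.1149, 0.126]
tool_rot: [0.007, 1.0, 0.001, -0.002]
wrist_force: [1.3, 0.5, -2.8]
width: 0.0451
gripper_force: 51.9
```

carry_out(series=[[[-0.03,0.08,0],0],[[-0.026,0.078,0],0],[[0,0,0],0],[[0,0,0],0],[[0,0,0],0],[[0,0,0],0]])

```text
clock: 33.97
tool_pos: [0.6014, -0.0706, 0.1277]
tool_rot: [0.007, 1.0, 0.0, -0.001]
wrist_force: [0.9, 0.7, -3.0]
width: 0.045
gripper_force: 52.2
```

```bash
python3 - <<'E'
from h import *
to(.6027,-.0702,.0462,-.8)
E
```

```text
t 33.97 pos [ 0.6014 -0.0706  0.1277] yaw -0.85 tilt 0.12 w 0.045 gf 52.2 F [ 0.8797  0.7246 -2.9657] 
  need shift [-0.005   0.0015  0.2716] turn -0.0003
```

carry_out(series=[[[-0.002,0.001,0.04],0],[[0,0,0.07],0],[[0,0,0.07],0],[[0,0,0.04],0],[[0,0,0.02],0],[[0,0,0],0],[[0,0,0],0],[[0,0,0],0],[[0,0,0],0]])

```text
clock: 34.72
tool_pos: [0.6036, -0.0701, 0.0587]
tool_rot: [0.007, 1.0, -0.0, 0.001]
wrist_force: [0.2, 0.2, -3.3]
width: 0.0452
gripper_force: 52.1
```

```bash
python3 - <<'E'
from h import *
to(.6027,-.0702,.0462,-.8)
E
```

```text
t 34.72 pos [ 0.6036 -0.0701  0.0587] yaw -0.81 tilt 0.16 w 0.0452 gf 52.1 F [ 0.2053  0.1575 -3.2782] 
  need shift [ 0.0032 -0.0005  0.0417] turn -0.0001
```

carry_out(series=[[[0,0,0.02],0],[[0,0,0.011],0],[[0,0,0.006],0],[[0,0,0.004],0],[[0,0,0],0],[[0,0,0],0],[[0,0,0],0]])

```text
clock: 35.3
tool_pos: [0.6028, -0.0699, 0.0462]
tool_rot: [0.007, 1.0, -0.0, 0.0]
wrist_force: [-4.6, 0.4, 5.8]
width: 0.0453
gripper_force: 52.9
```

```bash
python3 - <<'E'
from h import *
to(.6027,-.0702,.0462,-.8)
E
```

```text
t 35.3 pos [ 0.6028 -0.0699  0.0462] yaw -0.8 tilt 0.04 w 0.0453 gf 52.9 F [-4.5645  0.4075  5.8303] 
  need shift [ 0.0002 -0.001   0.0001] turn -0.0
```

carry_out(series=[[[0,0,0],0],[[0,0,0],0],[[0,0,0],0],[[0,0,0],0],[[0,0,0],0],[[0,0,0],0],[[0,0,-0.04],0],[[0,0,-0.09],0],[[0,0,-0.1],0],[[0,0,-0.1],0],[[0,0,0],0],[[0,0,0],0]], jaw=-1)

```text
clock: 36.3
tool_pos: [0.6042, -0.0701, 0.1478]
tool_rot: [0.007, 1.0, -0.001, 0.003]
wrist_force: [-1.0, -0.9, -0.3]
width: 0.0853
gripper_force: 0.0
```

carry_out(series=[[[0.029,-0.086,0],0],[[0.029,-0.086,0],0],[[0.029,-0.086,0],0],[[0.029,-0.086,0],0],[[0.029,-0.086,0],0],[[0.029,-0.086,0],0],[[0.029,-0.086,0],0],[[0.029,-0.086,0],0],[[0.029,-0.086,0],0],[[0.029,-0.086,0],0],[[0.029,-0.086,0],0],[[0.029,-0.086,0],0]])

```text
clock: 37.3
tool_pos: [0.4929, -0.3787, 0.1423]
tool_rot: [0.007, 1.0, 0.001, -0.001]
wrist_force: [1.5, 0.7, -0.4]
width: 0.0853
gripper_force: 0.0
```

carry_out(series=[[[0,0,0],0],[[0,0,0],0],[[0,0,0],0],[[0,0,0],0]])

```text
clock: 37.63
tool_pos: [0.4942, -0.3768, 0.1431]
tool_rot: [0.007, 1.0, 0.001, -0.0]
wrist_force: [0.1, -0.4, 0.4]
width: 0.0857
gripper_force: 0.0
```

```bash
python3 - <<'E'
from h import *
to(.493,-.3788,.0453,-.8)
E
```

```text
t 37.63 pos [ 0.4942 -0.3768  0.1431] yaw -0.75 tilt 0.07 w 0.0857 gf 0.0 F [ 0.0994 -0.4078  0.3849] 
  need shift [ 0.0037 -0.0069  0.3261] turn 0.0003
```

carry_out(series=[[[0.004,-0.006,0.04],0],[[0,0,0.08],0],[[0,0,0.08],0],[[0,0,0.07],0],[[0,0,0.02],0],[[0,0,0],0],[[0,0,0],0],[[0,0,0],0],[[0,0,0],0]])

```text
clock: 38.38
tool_pos: [0.4936, -0.3803, 0.0589]
tool_rot: [0.007, 1.0, -0.001, 0.001]
wrist_force: [0.3, -0.3, 0.1]
width: 0.0853
gripper_force: 0.0
```

```bash
python3 - <<'E'
from h import *
to(.493,-.3788,.0453,-.8)
E
```

```text
t 38.38 pos [ 0.4936 -0.3803  0.0589] yaw -0.79 tilt 0.2 w 0.0853 gf 0.0 F [ 0.3497 -0.2761  0.1257] 
  need shift [0.0023 0.0052 0.0452] turn 0.0
```

carry_out(series=[[[0,0.003,0.025],0],[[0,0,0.018],0],[[0,0,0],0],[[0,0,0],0],[[0,0,0],0]])

```text
clock: 38.8
tool_pos: [0.4926, -0.3788, 0.0436]
tool_rot: [0.007, 1.0, 0.0, -0.0]
wrist_force: [-0.6, -0.4, -0.6]
width: 0.0854
gripper_force: 0.0
```

carry_out(series=[[[0,0,0],0],[[0,0,0],0],[[0,0,0],0],[[0,0,0],0],[[0,0,0],0],[[0,0,0],0],[[0,0,0],0],[[0,0,0],0]], jaw=1)

```text
clock: 39.47
tool_pos: [0.4929, -0.3789, 0.0441]
tool_rot: [0.007, 1.0, -0.0, 0.0]
wrist_force: [0.3, 1.3, 3.1]
width: 0.0456
gripper_force: 52.2
```

```bash
python3 - <<'E'
from h import *
to(.6016,.0394,.165,-.8)
E
```

```text
t 39.47 pos [ 0.4929 -0.3789  0.0441] yaw -0.8 tilt 0.03 w 0.0456 gf 52.2 F [0.3399 1.2995 3.0642] 
  need shift [-0.343   1.399  -0.4031] turn -0.0
```

carry_out(series=[[[0,0,-0.04],0],[[0,0,-0.08],0],[[0,0,-0.1],0],[[0,0,-0.1],0],[[0,0,-0.1],0],[[0,0,0],0],[[-0.01,0.04,0],0],[[-0.022,0.08,0],0],[[-0.022,0.09,0],0],[[-0.022,0.09,0],0],[[-0.022,0.09,0],0],[[-0.022,0.09,0],0]])

```text
clock: 40.47
tool_pos: [0.5299, -0.233, 0.1665]
tool_rot: [0.007, 1.0, 0.001, -0.002]
wrist_force: [0.6, 0.5, -4.1]
width: 0.0453
gripper_force: 52.6
```

carry_out(series=[[[-0.022,0.09,0],0],[[-0.022,0.09,0],0],[[-0.022,0.09,0],0],[[-0.022,0.09,0],0],[[-0.022,0.09,0],0],[[-0.022,0.09,0],0],[[-0.022,0.09,0],0],[[-0.022,0.09,0],0],[[-0.022,0.09,0],0],[[-0.02,0.08,0],0],[[0,0,0],0],[[0,0,0],0]])

```text
clock: 41.47
tool_pos: [0.5987, 0.0325, 0.1667]
tool_rot: [0.006, 1.0, 0.0, -0.003]
wrist_force: [-0.1, -1.3, -5.0]
width: 0.0452
gripper_force: 52.8
```

carry_out(series=[[[0,0,0],0],[[0,0,0],0],[[0,0,0],0]])

```text
clock: 41.72
tool_pos: [0.5995, 0.0298, 0.1691]
tool_rot: [0.008, 1.0, -0.0, -0.001]
wrist_force: [0.3, 0.1, -3.6]
width: 0.0455
gripper_force: 52.8
```

```bash
python3 - <<'E'
from h import *
to(.6016,.0394,.0451,-.8)
E
```

```text
t 41.72 pos [0.5995 0.0298 0.1691] yaw -0.89 tilt 0.06 w 0.0455 gf 52.8 F [ 0.3016  0.1207 -3.6496] 
  need shift [-0.007   0.0323  0.4135] turn -0.0005
```

carry_out(series=[[[-0.006,0.032,0],0],[[0,0,0.05],0],[[0,0,0.09],0],[[0,0,0.09],0],[[0,0,0.08],0],[[0,0,0.04],0],[[0,0,0.01],0],[[0,0,0],0],[[0,0,0],0],[[0,0,0],0],[[0,0,0],0]])

```text
clock: 42.63
tool_pos: [0.603, 0.0403, 0.064]
tool_rot: [0.007, 1.0, 0.0, 0.002]
wrist_force: [-0.5, 0.5, -4.2]
width: 0.0456
gripper_force: 52.9
```

```bash
python3 - <<'E'
from h import *
to(.6016,.0394,.0451,-.8)
E
```

```text
t 42.63 pos [0.603  0.0403 0.064 ] yaw -0.81 tilt 0.2 w 0.0456 gf 52.9 F [-0.5376  0.5033 -4.1877] 
  need shift [ 0.0048 -0.003   0.063 ] turn -0.0001
```

carry_out(series=[[[0.001,-0.002,0.02],0],[[0,0,0.02],0],[[0,0,0.01],0],[[0,0,0],0],[[0,0,0],0],[[0,0,0],0]])

```text
clock: 43.13
tool_pos: [0.6014, 0.0397, 0.0466]
tool_rot: [0.007, 1.0, 0.0, -0.0]
wrist_force: [-0.0, 0.4, -4.7]
width: 0.0455
gripper_force: 53.0
```

```bash
python3 - <<'E'
from h import *
to(.6016,.0394,.0451,-.8)
E
```

```text
t 43.13 pos [0.6014 0.0397 0.0466] yaw -0.81 tilt 0.02 w 0.0455 gf 53.0 F [-0.0193  0.412  -4.6904] 
  need shift [-0.0005 -0.0009  0.005 ] turn -0.0001
```

Lower the last 1.5 mm, release, rise and move back out of the camera's view.

carry_out(series=[[[0,0,0.003],0],[[0,0,0.002],0],[[0,0,0],0],[[0,0,0],0]])

```text
clock: 43.47
tool_pos: [0.6015, 0.0397, 0.0452]
tool_rot: [0.007, 1.0, -0.0, -0.0]
wrist_force: [-0.4, -1.3, -3.9]
width: 0.0457
gripper_force: 53.1
```

carry_out(series=[[[0,0,0],0],[[0,0,0],0],[[0,0,0],0],[[0,0,0],0],[[0,0,0],0],[[0,0,0],0],[[0,0,-0.04],0],[[0,0,-0.09],0],[[0,0,-0.1],0],[[0,0,-0.1],0],[[0,0,-0.1],0],[[0,0,0],0]], jaw=-1)

```text
clock: 44.47
tool_pos: [0.6041, 0.0397, 0.1839]
tool_rot: [0.007, 1.0, 0.0, 0.006]
wrist_force: [0.9, 0.6, 1.0]
width: 0.0853
gripper_force: 0.0
```

carry_out(series=[[[0.04,0.08,0],0],[[0.04,0.08,0],0],[[0.04,0.08,0],0],[[0.04,0.08,0],0],[[0.04,0.08,0],0],[[0.04,0.08,0],0],[[0.04,0.08,0],0],[[0.04,0.08,0],0],[[0.04,0.08,0],0],[[0.04,0.08,0],0],[[0,0,0],0],[[0,0,0],0]])

```text
clock: 45.47
tool_pos: [0.4844, 0.2824, 0.1751]
tool_rot: [0.006, 1.0, 0.0, 0.0]
wrist_force: [0.1, 0.7, -1.0]
width: 0.0854
gripper_force: 0.0
```

```bash
python3 - <<'E'
from h import *
a=grab_frame('top')[160:310,220:400,::-1]; b=grab_frame('scene')[140:260,230:380,::-1]
a0=cv2.imread("pics/top0.png")[160:310,220:400]
d=lambda p:cv2.resize(p,None,fx=4,fy=4,interpolation=cv2.INTER_CUBIC)
cv2.imwrite("pics/end.png",np.hstack([d(a)[60:350,200:660],d(b[:72])[:288,:460] if 0 else d(a0)[60:350,200:660]])[:, :920][:, ::1] if 0 else np.vstack([d(a)[60:350,200:660],d(a0)[60:350,200:660]]))
cv2.imwrite("pics/end_s.png",cv2.resize(b,None,fx=5,fy=5,interpolation=cv2.INTER_CUBIC))
E
```

```text
(no output)
```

View pics/end.png

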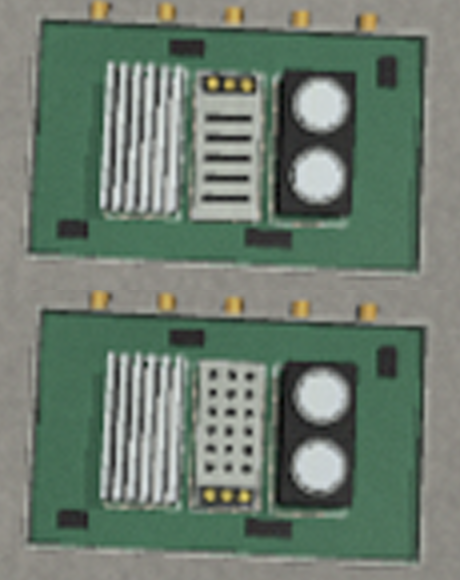

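View pics/end_s.png

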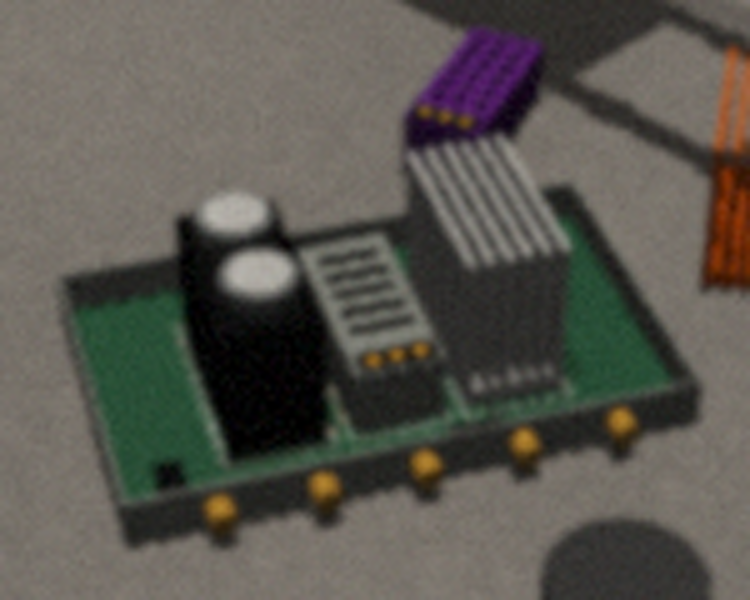

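After and before match to within about 1 px of the 4x crop (under 1 mm): discs at (321,104) against (322,105), the heat sink's corners unchanged and the spare in the middle. Handing in.

```bash
python3 -c "
from plant import *
print(close_job())"
```

```text
the job is handed in; nothing more can be done
None
```

I swapped the power supply and handed the job in at about 46 s: the faulty module lies flat in the tray, the spare is in the middle of the chassis, and the heat sink and capacitor bank stand back within about 1 mm of where they were.

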